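# Put the mixed-up lids back on their own storage crocks

### The job

After the washing-up the three wooden lids were put back on the wrong stoneware crocks. Put every lid on the crock whose shape it matches, fully seated with its plug down in the mouth, setting one lid aside on the empty chopping board or another free spot on the way. Set the lids down gently rather than dropping them, leave the crocks where they stand, and do not knock over the oil bottle or the mug.

Things in the scene. Friction and masses are not known exactly. Their poses are not given: they have to be found in the camera images.
- round_crock: Loose white stoneware storage crock, 1.3 kg, hollow, round: belly 156 mm across, neck 120 mm outside, mouth 108 mm across. Origin at the centre of its underside; the rim, its highest part, at z 112 mm. At the start the oblong lid lies on it.
- square_crock: Loose white stoneware storage crock, 1.3 kg, hollow, square: body 148 x 148 mm, flat shoulder at 90 mm, neck 116 x 116 mm outside, mouth 104 x 104 mm; x and y along its sides. Origin at the centre of its underside; the rim, its highest part, at z 112 mm. At the start the round lid lies on it.
- oblong_crock: Loose white stoneware storage crock, 1.3 kg, hollow, oblong: body 190 mm (x) by 126 mm (y), flat shoulder at 90 mm, neck 150 x 88 mm outside, mouth 138 x 76 mm. Origin at the centre of its underside; the rim, its highest part, at z 112 mm. At the start the square lid lies on it.
- round_lid: Loose beech lid, 0.10 to 0.21 kg. Round flange 126 mm across, plug 92 mm across, cylindrical knob 30 mm across. Origin: centre of the flange's underside. Flange z 0 to 8 mm, plug z -9 to 0, knob z 8 to 38 mm. Belongs on the round crock.
- square_lid: Loose beech lid, 0.10 to 0.21 kg. Flange 122 x 122 mm, plug 88 x 88 mm, square knob 28 x 28 mm, all sides along x and y. Origin: centre of the flange's underside. Flange z 0 to 8 mm, plug z -9 to 0, knob z 8 to 38 mm. Belongs on the square crock (any quarter turn fits).
- oblong_lid: Loose beech lid, 0.10 to 0.21 kg. Flange 156 mm (x) by 94 mm (y), plug 122 x 60 mm, bar knob 60 mm (x) by 26 mm (y). Origin: centre of the flange's underside. Flange z 0 to 8 mm, plug z -9 to 0, knob z 8 to 38 mm. Belongs on the oblong crock, x along its x (either way round).
- board: Fixed dark wooden chopping board lying flat, 200 mm (x) by 150 mm (y) by 15 mm high, empty: a free spot large enough for any one lid laid knob up. Origin at the centre of its underside. Other small things stand around; in the work area none but the oil bottle and the lidded crocks is higher than 120 mm.
- oil_bottle: Loose green glass bottle, 56 mm in diameter, 190 mm high, not part of the job; stands between the crocks. Origin at the centre of its underside.
- mug: Loose blue mug, 80 mm in diameter, 90 mm high, handle at +y, not part of the job. Origin at the centre of its underside.
Mind the look-alikes: they are no part of the job. Leave any orange or pink look-alike of the oblong_lid alone.

How it is judged:
At the end, for the whole second after the job is handed in: Each lid lies at rest on the crock of its own shape: its axis within 13 mm of the crock's, the flange's underside within 4 mm of the rim's height (plug in the mouth), level within 0.06 rad; the crocks upright and within 30 mm of where they started (horizontal distance between round_lid and round_crock below 0.013 m and z of round_lid in the frame of round_crock between 0.108 and 0.116 m and angle between each of round_lid, round_crock, square_lid, square_crock, oblong_lid, oblong_crock's own z axis and vertical below 0.06 rad and linear speed of each of round_lid, square_lid, oblong_lid below 0.02 m/s and distance of each of round_crock, square_crock, oblong_crock from where it was at the start of the episode below 0.03 m and horizontal distance between square_lid and square_crock below 0.013 m and z of square_lid in the frame of square_crock between 0.108 and 0.116 m and horizontal distance between oblong_lid and oblong_crock below 0.013 m and z of oblong_lid in the frame of oblong_crock between 0.108 and 0.116 m); the robot touches nothing.
It fails at once if a lid is dropped (it falls faster than 0.8 m/s with no finger on it, about 3 cm of free fall) ((contact force between the fingers and round_lid below 0.05 N and linear speed of round_lid above 0.8 m/s) or (contact force between the fingers and square_lid below 0.05 N and linear speed of square_lid above 0.8 m/s) or (contact force between the fingers and oblong_lid below 0.05 N and linear speed of oblong_lid above 0.8 m/s)).
It fails at once if a crock is shoved more than 3 cm from its place (distance of any of round_crock, square_crock, oblong_crock from where it was at the start of the episode above 0.03 m).
It fails at once if the oil bottle or the mug is knocked over (angle between any of oil_bottle, mug's own z axis and vertical above 0.6 rad).
It also fails if it takes over 112 s, if anything falls off the work surface, if the arm or the gripper's body presses on something with over 40 N, if the wrist force passes 120 N, or if a joint passes its speed limit or range.

### The arm

A 6-joint arm with a two-finger parallel gripper is mounted at the origin on the work surface. World frame = base frame: x ahead of the robot, y to its left, z up, the work surface at z = 0. Lengths are in m, angles in rad, forces in N, time in s.
With the tool pointing down it reaches from about 0.3 to 0.775 m from the base axis. Payload 14.6 kg.
Tool frame: the origin (TCP) lies between the finger pads; the fingertips stand 14 mm ahead of it and the grasp point (between the pads) lies 5 mm behind it; z points along the fingers, y is the line along which they close (so a half turn about z gives the same grasp; the last joint's range is limited). The gripper opens to 94 mm and grips with 3 to 60 N. Pads are 16 mm wide; open, the fingers measure 119 mm over their backs; the gripper's body (75 mm by 177 mm) begins 78 mm behind the grasp point.
Start: joints at [-1.414, 0.3, 1.521, -0, 1.321, -0.067], TCP at [0.122, -0.536, 0.219] pointing down, gripper open.
Joint ranges: [-3.03, 3.03], [-0.79, 2.21], [0.23, 2.52], [-1.04, 4.18], [0, 3.07], [-2.55, 2.55]. Speed limits (rad/s): [2.22, 2.22, 2.57, 3.14, 3.14, 3.14].

### API

Orientations are given as [roll, pitch, yaw] about the fixed x, y, z axes, in that order (R = Rz(yaw) Ry(pitch) Rx(roll)).
In Python, from station import ctrl gives the robot as it stands. The module is installed in compiled form; this text tells all that it offers.
- The arm moves only by the tool move_arm, never from a script. Its argument "targets" is a list of rows, each a list of 7 numbers: the opening, from -1 (shut) to 1 (fully open), then the shift along the tool's x, y, z in units of 50 mm (1.0 is 50 mm), then the turn, a rotation vector about the tool's x, y, z in rad. A call has 1 to 12 rows; each row is the pose to reach, as a shift and turn from the pose commanded when the call began, along the tool's axes at that moment; what a row does not reach only later rows make up. A row lasts 1/10 s, in which the tool goes at most 50 mm and 8.59 degrees, less where a joint would pass 70% of its speed; a pose out of reach is approached as far as the arm can. A call with a gripper value outside its range is refused whole. The fingers move at their own pace and stop on an object; "grip_force" is the grip in N (left out, the last holds). Time passes only in rows, so rows that repeat a pose let the fingers close. It gives the time, the measured TCP pose, the force, the opening and the grip force at its end, in the units of the state.
- ctrl.get_obs(): the state, without advancing time (a new reading comes with each control period).
- ctrl.camera(name): name is "side" or "top"; returns (picture, depth): 420x560x3 uint8, red, green, blue; 420x560 float32, m along the optical axis (not along the pixel's ray), 0 where there is no reading.
- ctrl.camera_params(name): a dict with "intrinsics" (3x3 intrinsics, pixels), "k1" (the pictures are not rectified: a ray, as slopes to the right and down, at radius r is drawn at 1 + k1 r^2 times it, then the intrinsics apply), "rvec" (rotation vector, rad) and "tvec" (3), from world to camera coordinates, as OpenCV has them. Camera axes: x right, y down, z forward; pixel columns grow to the right and rows downward; lengths in m; the calibration is good to about 2 mm. A picture is of the moment at which its call begins. camera_params takes no time and is no camera call.
- ctrl.hand_in(): hands the job in; it is judged then, once.
Trained networks look in the newest picture that a camera, given by its name, has taken for a name from the list of things; names that differ only in an ending like _2 or _b are one class to them, and where a whole thing is asked for, a point or a joint stands for the part that bears it (a point fixed in the world has none). Each returns a list of dicts, best first, with "score" (0 to 1); they miss things now and then, are a little off and sometimes report something else, mostly with a low value. They report only what shows in the picture. A call takes as long as a camera call. They do not tell look-alikes from the thing itself.
- ctrl.cut_out(camera, target): "region" (420x560 bool, what is visible of it) and "point" ([column, row] in pixels, amid what is visible of it).
- ctrl.tip_of(camera, target): "point" ([column, row] in pixels: a listed point, or the origin of a listed thing).
The state is a dict: "time_s": time; "qpos": joint angles; "joint_vel": joint speeds; "tau": joint torques, N m; "ee_pos": TCP position; "eef_rot": TCP orientation; "force": force on the tool from outside, world axes, zero at the start; "moment": the same for the moment, N m; "grip_width": finger opening in m; "grip_force": force on a finger pad.
Only numpy, scipy, OpenCV 4.12 (cv2) and the standard library are available. Lean on these libraries where they do the work, as an engineer would, in place of code of your own. Each camera call takes 0.05 s, during which the arm holds its last target. There are 200 camera calls.

## Working session

There is one attempt and no reset: what is moved stays moved. The work goes in short steps, Python scripts to look and compute and a tool call to move; the robot and the scene stay as the last step left them, time stands still between calls to the robot, and variables do not carry over. Pictures are saved under pics/ and viewed, at most 14 in all, crops included, and the job is handed in when it is done.

Besides the shell and the picture viewer there is one more tool, called after "Call:" as name(argument=value, ...), one argument or row to a line, values as JSON. move_arm: Moves the arm, as the interface text tells. Its arguments: {"type":"object","properties":{"targets":{"type":"array"},"grip_force":{"type":"number"}},"required":["targets"]}

```bash
mkdir -p pics; ls
python3 - <<'E'
from station import ctrl
import cv2,numpy as np
for n in("top","side"):
    im,d=ctrl.camera(n); cv2.imwrite(f"pics/{n}0.png",im[:,:,::-1]); np.savez(f"{n}0.npz",im=im,d=d)
    p=ctrl.camera_params(n); print(n,p)
    for t in ["round_crock","square_crock","oblong_crock","round_lid","square_lid","oblong_lid","board","oil_bottle","mug"]:
        r=ctrl.cut_out(n,t); print(t,[(round(x["score"],2),np.round(x["point"]).tolist(),int(x["region"].sum())) for x in r[:4]])
print(ctrl.get_obs())
E
```

```text
pics
top {'intrinsics': array([[543.52827298,   0.        , 282.669474  ],
       [  0.        , 543.52827298, 218.68835496],
       [  0.        ,   0.        ,   1.        ]]), 'k1': 0.014875960779008504, 'rvec': array([ 2.1415273 , -2.19544854,  0.08936412]), 'tvec': array([0.13059601, 0.44958345, 1.52671717])}
round_crock [(0.56, [299.0, 172.0], 734)]
square_crock [(0.89, [437.0, 238.0], 1624), (0.45, [203.0, 236.0], 3689)]
oblong_crock [(0.63, [358.0, 171.0], 1179), (0.55, [298.0, 171.0], 723)]
round_lid [(0.71, [460.0, 230.0], 1786)]
square_lid [(0.6, [371.0, 147.0], 2001)]
oblong_lid [(0.8, [287.0, 161.0], 2007), (0.65, [128.0, 263.0], 1818), (0.63, [213.0, 316.0], 1832)]
board [(0.85, [204.0, 236.0], 3666)]
oil_bottle [(0.96, [330.0, 222.0], 404)]
mug [(0.95, [206.0, 122.0], 983)]
side {'intrinsics': array([[475.68739047,   0.        , 273.93320461],
       [  0.        , 475.68739047, 214.66300246],
       [  0.        ,   0.        ,   1.        ]]), 'k1': -0.013894650784255278, 'rvec': array([ 0.55273941, -2.54332517,  1.39926226]), 'tvec': array([0.46567663, 0.124596  , 1
[... 468 characters left out ...]
(0.15, [296.0, 201.0], 806)]
{'time_s': 1.0, 'qpos': array([-1.41359008e+00,  2.99879655e-01,  1.52100636e+00,  1.53291943e-05,
        1.32069146e+00, -6.66110742e-02]), 'joint_vel': array([ 0.00012992,  0.00051922,  0.00029576,  0.00060333, -0.00016771,
        0.00079162]), 'tau': array([-1.85943136e-03, -5.31668437e+01, -3.52918768e+01,  7.08135101e-02,
        2.13168893e-02, -1.90038577e-06]), 'ee_pos': array([ 0.12206773, -0.53627297,  0.21945405]), 'eef_rot': array([ 3.14157652e+00, -1.38091283e-05,  2.23813532e-01]), 'force': array([-0.10351988,  0.0986612 ,  0.83340681]), 'moment': array([-0.02982199,  0.00478291,  0.00106064]), 'grip_force': 0.0, 'grip_width': 0.09427751178784922}
```

View pics/top0.png

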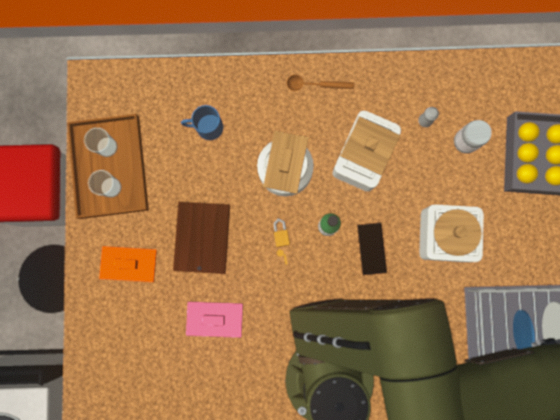

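View pics/side0.png

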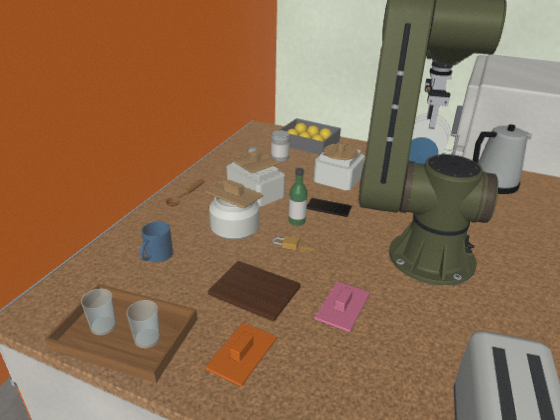

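The top view shows the oblong lid on the round crock at (285,161), the square lid on the oblong crock at (368,148) and the round lid on the square crock at (458,232). The board is at (202,238), the bottle at (330,223), and the mug at (206,122). Candidates for the oblong lid are the wooden one at (285,161), orange at (128,264) and pink at (213,320). I choose the wooden one. The side view agrees.

```bash
cat > h.py <<'E'
import numpy as np,cv2
from station import ctrl
from scipy.spatial.transform import Rotation as Rn
def cloud(n,d):
    p=ctrl.camera_params(n);K=p["intrinsics"];h,w=d.shape
    u,v=np.meshgrid(np.arange(w),np.arange(h))
    uv=np.stack([u,v],-1).reshape(-1,1,2).astype(float)
    s=cv2.undistortPoints(uv,K,np.array([p["k1"],0,0,0])).reshape(h,w,2)
    c=np.dstack([s*d[...,None],d])
    R=cv2.Rodrigues(p["rvec"])[0]
    return (c-p["tvec"])@R   # R^T (c-t)
def rect(P,lo=0,hi=9):
    (c,s,a)=cv2.minAreaRect(P[:,:2].astype(np.float32)*1000)
    return np.round(c,1),np.round(s,1),round(a,1)
E
python3 - <<'E'
from h import *
for n in("top","side"):
    z=np.load(n+"0.npz");im,d=z["im"],z["d"];W=cloud(n,d)
    ok=d>0
    if n=="top":
        print("table z",np.median(W[330:400,80:180][ok[330:400,80:180]],0), np.median(W[225:250,190:215].reshape(-1,3),0))
        boxes=dict(roundc=(250,125,320,200),oblc=(325,105,405,195),sqc=(415,200,490,270),bottle=(315,208,345,240),board=(168,195,235,278),mug=(178,100,226,142))
        for k,(a,b,c,e) in boxes.items():
            m=ok[b:e,a:c];P=W[b:e,a:c][m]
            hist,ed=np.histogram(P[:,2],bins=np.arange(-.01,.2,.005))
            print(k,[(round(ed[i]*1000),int(x)) for i,x in enumerate(hist) if x>25])
            for lo,hi in((.01,.035),(.08,.1),(.03,.2),(.105,.145),(.14,.17)):
                Q=P[(P[:,2]>lo)&(P[:,2]<hi)]
                if len(Q)>20: print("   ",lo,hi,len(Q),np.round(Q.mean(0)*1000,1),*rect(Q))
big=cv2.resize(np.load("top0.npz")["im"][90:280,240:500],None,fx=3,fy=3,interpolation=cv2.INTER_CUBIC)
cv2.imwrite("pics/crop0.png",big[:,:,::-1])
E
```

```text
table z [5.28014717e-02 5.61721619e-01 5.52732556e-04] [0.40675294 0.35095841 0.0147864 ]
roundc [(-10, 288), (-5, 1161), (0, 881), (5, 141), (70, 34), (75, 101), (80, 156), (85, 114), (90, 76), (105, 36), (110, 59), (120, 277), (125, 1011), (130, 461), (150, 35), (155, 124), (160, 63)]
    0.01 0.035 58 [557.4 111.5  21.1] [593.8  84.6] [134.6 199.8] 18.4
    0.08 0.1 364 [588.7 104.3  86.8] [585.3 110.3] [151.1 132.8] 77.6
    0.03 0.2 2703 [591.6 108.  119.4] [597.4 109. ] [155.  157.7] 77.4
    0.105 0.145 1885 [595.2 108.4 127.2] [597.3 108.7] [118.9 157.7] 77.4
    0.14 0.17 231 [595.2 108.  157.8] [596.5 107.9] [25.7 60.7] 77.5
oblc [(-10, 526), (-5, 1864), (0, 1238), (5, 220), (10, 71), (15, 30), (80, 112), (85, 367), (90, 246), (95, 31), (105, 79), (110, 93), (115, 30), (120, 330), (125, 1106), (130, 444), (150, 29), (155, 60), (160, 28)]
    0.01 0.035 144 [578.7 -91.2  17.8] [664.1 -92.9] [135.9 253.4] 77.5
    0.08 0.1 756 [ 617.4 -106.    88.8] [ 635.6 -118.8] [125.7 192.9] 64.4
    0.03 0.2 3171 [ 625.6 -113.5  114.9] [ 635.3 -118.7] [125.7 193.3] 64.4
    0.105 0.145 2
[... 919 characters left out ...]
93 [425.7  -3.9 132.6] [429.1  -7.6] [54.7 54.2] 30.6
    0.105 0.145 247 [426.9  -4.6 125.7] [429.8  -8.3] [52.8 54.5] 43.3
board [(-10, 155), (-5, 867), (0, 736), (5, 482), (10, 1630), (15, 1438), (20, 228)]
    0.01 0.035 3298 [406.8 353.5  15.2] [419.5 362.1] [170.2 223. ] 85.3
mug [(-10, 126), (-5, 538), (0, 512), (5, 176), (10, 42), (15, 30), (20, 37), (25, 32), (30, 35), (35, 31), (40, 35), (45, 31), (50, 32), (60, 37), (65, 29), (70, 37), (75, 47), (80, 48), (85, 66), (90, 57)]
    0.01 0.035 176 [731.9 335.2  22. ] [744.4 331. ] [ 98.9 100.7] 62.4
    0.08 0.1 174 [730.2 327.3  87.8] [730.9 327.1] [80.1 77.5] 42.0
    0.03 0.2 512 [730.9 333.7  66.8] [736.5 337.8] [104.8  79.4] 59.5
```

View pics/crop0.png

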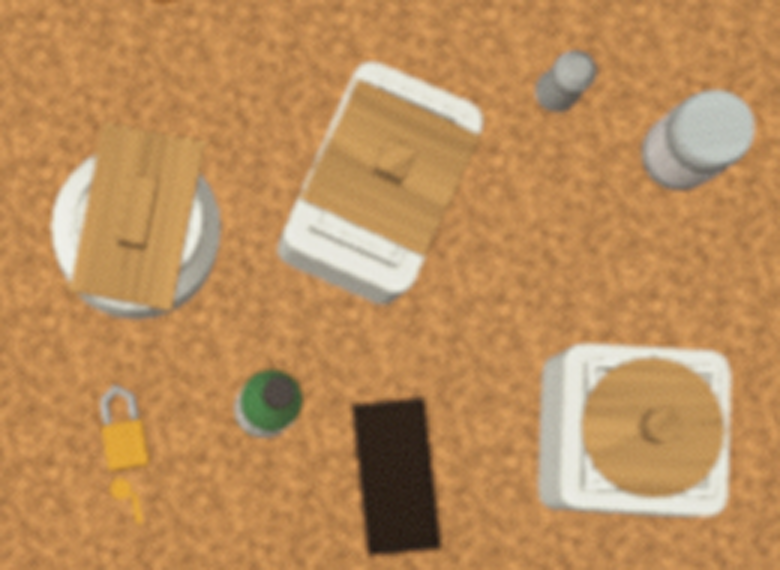

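The crop shows the three beech lids on their crocks: oblong at crop (137,215), square at (393,165), round at (655,425). None of them is orange or pink. The measured sizes match the description, so I start moving.

```bash
cat >> h.py <<'E'
def go(x,y,z,yaw):
    o=ctrl.get_obs();R=Rn.from_euler("xyz",o["eef_rot"]).as_matrix()
    T=Rn.from_euler("xyz",[np.pi,0,yaw]).as_matrix()
    s=R.T@(np.array([x,y,z])-o["ee_pos"])/.05
    r=Rn.from_matrix(R.T@T).as_rotvec()
    print("t",round(o["time_s"],2),"pos",np.round(o["ee_pos"],4),"yaw",round(o["eef_rot"][2],3),"w",round(o["grip_width"],4),"gf",round(o["grip_force"],1),"F",np.round(o["force"],1))
    print("shift",np.round(s,3).tolist(),"turn",np.round(r,3).tolist())
E
python3 -c "
from h import *
go(.5965,.1083,.27,-.218)"
```

```text
t 1.0 pos [ 0.1221 -0.5363  0.2195] yaw 0.224 w 0.0943 gf 0.0 F [-0.1  0.1  0.8]
shift [12.113, -10.464, -1.011] turn [0.0, -0.0, 0.442]
```

Call:
move_arm(
  targets=[
    [1,0,0,-1,0,0,0],
    [1,0.76,-0.65,-1,0,0,0.03],
    [1,1.5,-1.3,-1,0,0,0.06],
    [1,2.3,-1.95,-1,0,0,0.1],
    [1,3,-2.6,-1,0,0,0.12],
    [1,3.8,-3.25,-1,0,0,0.15],
    [1,4.5,-3.9,-1,0,0,0.18],
    [1,5.3,-4.55,-1,0,0,0.2],
    [1,6,-5.2,-1,0,0,0.22],
    [1,6.8,-5.85,-1,0,0,0.25],
    [1,7.5,-6.5,-1,0,0,0.27],
    [1,7.5,-6.5,-1,0,0,0.27],
  ],
  grip_force=30,
)

```text
time_s: 2.2
ee_pos: [0.4176, -0.1321, 0.2694]
eef_rot: [-3.141, -0.0, -0.041]
force: [-0.5, -0.6, -1.1]
grip_width: 0.0944
grip_force: 0.0
```

```bash
python3 -c "
from h import *
go(.5965,.1083,.27,-.218)"
```

```text
t 2.2 pos [ 0.4176 -0.1321  0.2694] yaw -0.041 w 0.0944 gf 0.0 F [-0.5 -0.6 -1.1]
shift [3.378, -4.95, -0.007] turn [-0.001, -0.0, 0.177]
```

Call:
move_arm(
  targets=[
    [1,0.56,-0.82,0,0,0,0.03],
    [1,1.13,-1.65,0,0,0,0.06],
    [1,1.7,-2.48,0,0,0,0.09],
    [1,2.25,-3.3,0,0,0,0.12],
    [1,2.8,-4.12,0,0,0,0.15],
    [1,3.378,-4.95,0,0,0,0.177],
    [1,3.378,-4.95,0,0,0,0.177],
    [1,3.378,-4.95,0,0,0,0.177],
  ],
)

```text
time_s: 3.0
ee_pos: [0.5958, 0.1032, 0.2686]
eef_rot: [3.141, 0.001, -0.222]
force: [0.0, -0.7, -0.6]
grip_width: 0.0938
grip_force: 0.0
```

```bash
python3 -c "
from h import *
go(.5965,.1083,.147,-.218)"
```

```text
t 3.0 pos [0.5958 0.1032 0.2686] yaw -0.222 w 0.0938 gf 0.0 F [ 0.  -0.7 -0.6]
shift [-0.005, -0.104, 2.432] turn [0.001, 0.001, -0.004]
```

Call:
move_arm(
  targets=[
    [1,0,-0.06,0.6,0,0,0],
    [1,0,-0.06,1.2,0,0,0],
    [1,0,-0.06,1.8,0,0,0],
    [1,0,-0.06,1.8,0,0,0],
  ],
)

```text
time_s: 3.4
ee_pos: [0.5945, 0.1044, 0.1764]
eef_rot: [3.14, 0.005, -0.225]
force: [-0.6, 1.1, 0.2]
grip_width: 0.0942
grip_force: 0.0
```

```bash
python3 -c "
from h import *
go(.5965,.1083,.147,-.218)"
```

```text
t 3.4 pos [0.5945 0.1044 0.1764] yaw -0.225 w 0.0942 gf 0.0 F [-0.6  1.1  0.2]
shift [0.025, -0.086, 0.587] turn [0.002, 0.005, -0.007]
```

Call:
move_arm(
  targets=[
    [1,0.02,-0.07,0.3,0,0,0],
    [1,0.02,-0.07,0.58,0,0,0],
    [1,0.02,-0.07,0.58,0,0,0],
    [1,0.02,-0.07,0.58,0,0,0],
  ],
)

```text
time_s: 3.8
ee_pos: [0.5983, 0.1093, 0.1508]
eef_rot: [-3.142, -0.0, -0.223]
force: [0.4, -0.5, -0.6]
grip_width: 0.094
grip_force: 0.0
```

```bash
python3 -c "
from h import *
go(.5965,.1083,.147,-.218)"
```

```text
t 3.8 pos [0.5983 0.1093 0.1508] yaw -0.223 w 0.094 gf 0.0 F [ 0.4 -0.5 -0.6]
shift [-0.03, 0.028, 0.076] turn [-0.0, -0.0, -0.005]
```

Call:
move_arm(
  targets=[
    [1,-0.03,0.02,0.06,0,0,0],
    [0.2,-0.03,0.02,0.06,0,0,0],
    [-0.4,-0.03,0.02,0.06,0,0,0],
    [-1,-0.03,0.02,0.06,0,0,0],
    [-1,-0.03,0.02,0.06,0,0,0],
    [-1,-0.03,0.02,0.06,0,0,0],
    [-1,-0.03,0.02,0.06,0,0,0],
    [-1,-0.03,0.02,0.06,0,0,0],
  ],
  grip_force=30,
)

```text
time_s: 4.6
ee_pos: [0.5965, 0.1087, 0.1475]
eef_rot: [-3.142, -0.0, -0.223]
force: [1.0, -0.6, -0.2]
grip_width: 0.0413
grip_force: 0.0
```

```bash
python3 -c "
from h import *
go(.5965,.1083,.27,-.218)"
```

```text
t 4.6 pos [0.5965 0.1087 0.1475] yaw -0.223 w 0.0413 gf 0.0 F [ 1.  -0.6 -0.2]
shift [0.002, 0.008, -2.451] turn [-0.0, -0.0, -0.005]
```

Call:
move_arm(
  targets=[
    [-1,0,0,0,0,0,0],
    [-1,0,0,0,0,0,0],
    [-1,0,0,0,0,0,0],
    [-1,0,0,0,0,0,0],
    [-1,0,0,-0.2,0,0,0],
    [-1,0,0,-0.5,0,0,0],
    [-1,0,0,-1,0,0,0],
    [-1,0,0,-1.5,0,0,0],
    [-1,0,0,-2,0,0,0],
    [-1,0,0,-2.4,0,0,0],
    [-1,0,0,-2.4,0,0,0],
    [-1,0,0,-2.4,0,0,0],
  ],
)

```text
time_s: 5.8
ee_pos: [0.5963, 0.1088, 0.2675]
eef_rot: [-3.141, -0.0, -0.223]
force: [-0.4, -0.0, -2.4]
grip_width: 0.0259
grip_force: 30.0
```

Run:
```python
from h import *
z=np.load("top0.npz");W=cloud("top",z["d"]);hsv=cv2.cvtColor(z["im"],cv2.COLOR_RGB2HSV)
m=np.zeros(z["d"].shape,bool);m[195:278,168:235]=True
m&=(hsv[...,2]<110)&(z["d"]>0); P=W[m]; print(len(P),*rect(P),P.mean(0))
go(.407,.353,.27,0)
```

```text
3433 [406.9 352.2] [146.8 195.2] 85.7 [0.40605463 0.35182886 0.01459878]
t 5.8 pos [0.5963 0.1088 0.2675] yaw -0.223 w 0.0259 gf 30.0 F [-0.4 -0.  -2.4]
shift [-4.774, -3.925, -0.051] turn [-0.0, -0.0, -0.223]
```

Call:
move_arm(
  targets=[
    [-1,-0.4,-0.33,0,0,0,-0.02],
    [-1,-0.95,-0.78,0,0,0,-0.05],
    [-1,-1.5,-1.25,0,0,0,-0.08],
    [-1,-2.1,-1.73,0,0,0,-0.1],
    [-1,-2.7,-2.2,0,0,0,-0.13],
    [-1,-3.3,-2.7,0,0,0,-0.16],
    [-1,-3.9,-3.2,0,0,0,-0.18],
    [-1,-4.4,-3.6,0,0,0,-0.2],
    [-1,-4.77,-3.925,0,0,0,-0.22],
    [-1,-4.77,-3.925,0,0,0,-0.22],
    [-1,-4.77,-3.925,0,0,0,-0.22],
  ],
)

```text
time_s: 6.9
ee_pos: [0.407, 0.3528, 0.2665]
eef_rot: [3.14, 0.001, -0.003]
force: [0.2, 0.1, -1.2]
grip_width: 0.0258
grip_force: 30.0
```

```bash
python3 -c "
from h import *
go(.407,.352,.055,0)"
```

```text
t 6.9 pos [0.407  0.3528 0.2665] yaw -0.003 w 0.0258 gf 30.0 F [ 0.2  0.1 -1.2]
shift [0.005, 0.011, 4.229] turn [0.001, 0.001, -0.003]
```

Call:
move_arm(
  targets=[
    [-1,0,0,0.7,0,0,0],
    [-1,0,0,1.4,0,0,0],
    [-1,0,0,2.1,0,0,0],
    [-1,0,0,2.8,0,0,0],
    [-1,0,0,3.4,0,0,0],
    [-1,0,0,3.9,0,0,0],
    [-1,0,0,4.1,0,0,0],
    [-1,0,0,4.2,0,0,0],
    [-1,0,0,4.2,0,0,0],
    [-1,0,0,4.2,0,0,0],
  ],
)

```text
time_s: 7.9
ee_pos: [0.4079, 0.3531, 0.0585]
eef_rot: [-3.141, -0.001, -0.003]
force: [-0.4, -0.3, -1.0]
grip_width: 0.026
grip_force: 30.0
```

```bash
python3 -c "
from h import *
go(.407,.352,.05,0)
z=np.load('top0.npz')
"
```

```text
t 7.9 pos [0.4079 0.3531 0.0585] yaw -0.003 w 0.026 gf 30.0 F [-0.4 -0.3 -1. ]
shift [-0.018, 0.023, 0.171] turn [-0.001, -0.001, -0.003]
```

Call:
move_arm(
  targets=[
    [-1,0,0,0.04,0,0,0],
    [-1,0,0,0.08,0,0,0],
    [-1,0,0,0.12,0,0,0],
    [-1,0,0,0.14,0,0,0],
    [-1,0,0,0.14,0,0,0],
    [-1,0,0,0.14,0,0,0],
  ],
)

```text
time_s: 8.5
ee_pos: [0.4073, 0.353, 0.0505]
eef_rot: [-3.142, -0.0, -0.003]
force: [-0.2, 0.3, -1.9]
grip_width: 0.026
grip_force: 30.0
```

Call:
move_arm(
  targets=[
    [-1,0,0,0.02,0,0,0],
    [-1,0,0,0.04,0,0,0],
    [-1,0,0,0.06,0,0,0],
    [-1,0,0,0.06,0,0,0],
    [-1,0,0,0.06,0,0,0],
  ],
)

```text
time_s: 9.0
ee_pos: [0.4077, 0.353, 0.0502]
eef_rot: [-3.141, -0.001, -0.003]
force: [-12.2, -11.4, 35.2]
grip_width: 0.0258
grip_force: 30.0
```

Call:
move_arm(
  targets=[
    [-1,0,0,-0.04,0,0,0],
    [-1,0,0,-0.04,0,0,0],
    [-0.3,0,0,-0.04,0,0,0],
    [0.3,0,0,-0.04,0,0,0],
    [0.3,0,0,-0.04,0,0,0],
    [0.3,0,0,-0.04,0,0,0],
    [0.3,0,0,-0.5,0,0,0],
    [0.5,0,0,-1.3,0,0,0],
    [0.8,0,0,-2.2,0,0,0],
    [1,0,0,-3.2,0,0,0],
    [1,0,0,-4.2,0,0,0],
    [1,0,0,-4.4,0,0,0],
  ],
)

```text
time_s: 10.2
ee_pos: [0.4083, 0.3537, 0.2733]
eef_rot: [-3.136, -0.007, -0.003]
force: [-0.2, -0.1, -0.4]
grip_width: 0.0934
grip_force: 0.0
```

Run:
```python
from h import *
im,d=ctrl.camera("top");np.savez("top1.npz",im=im,d=d)
cv2.imwrite("pics/top1.png",im[:,:,::-1])
W=cloud("top",d)
P=W[130:205,245:325][d[130:205,245:325]>0]
Q=P[(P[:,2]>.105)&(P[:,2]<.122)]
print("rim",len(Q),Q.mean(0),*rect(Q)); print(cv2.minEnclosingCircle(Q[:,:2].astype(np.float32)))
go(.397,-.342,.27,0)
```

```text
rim 295 [0.59618057 0.10881129 0.11077858] [597.  109.9] [116.8 119.5] 88.6
((0.5965666174888611, 0.10930775851011276), 0.060578711330890656)
t 10.25 pos [0.4082 0.3536 0.2719] yaw -0.003 w 0.0939 gf 0.0 F [0.  0.  1.3]
shift [-0.179, 13.912, -0.021] turn [-0.004, -0.005, -0.003]
```

View pics/top1.png

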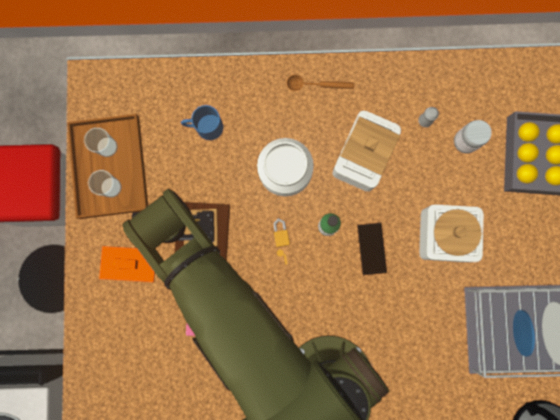

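The picture shows the round crock uncovered at (286,166) and the arm over the board, hiding the oblong lid. Next I fetch the round lid.

Call:
move_arm(
  targets=[
    [1,0,0.5,0,0,0,0],
    [1,0,1.4,0,0,0,0],
    [1,0,2.4,0,0,0,0],
    [1,0,3.4,0,0,0,0],
    [1,0,4.4,0,0,0,0],
    [1,0,5.4,0,0,0,0],
    [1,0,6.4,0,0,0,0],
    [1,0,7.4,0,0,0,0],
    [1,0,8.4,0,0,0,0],
    [1,0,9.4,0,0,0,0],
    [1,-0.1,10.4,0,0,0,0],
    [1,-0.1,11.4,0,0,0,0],
  ],
)

```text
time_s: 11.45
ee_pos: [0.3994, -0.2187, 0.2661]
eef_rot: [-3.141, 0.001, -0.003]
force: [0.6, 1.1, 0.8]
grip_width: 0.0937
grip_force: 0.0
```

Call:
move_arm(
  targets=[
    [1,0,0.9,0,0,0,0],
    [1,-0.05,1.7,0,0,0,0],
    [1,-0.08,2.3,0,0,0,0],
    [1,-0.08,2.5,0,0,0,0],
    [1,-0.08,2.5,0,0,0,0],
    [1,-0.08,2.5,0,0,0,0],
  ],
)

```text
time_s: 12.05
ee_pos: [0.3962, -0.3407, 0.2668]
eef_rot: [-3.141, 0.001, -0.003]
force: [-0.3, -0.1, -0.3]
grip_width: 0.0938
grip_force: 0.0
```

```bash
python3 -c "
from h import *
go(.397,-.342,.138,0)"
```

```text
t 12.05 pos [ 0.3962 -0.3407  0.2668] yaw -0.003 w 0.0938 gf 0.0 F [-0.3 -0.1 -0.3]
shift [0.018, 0.027, 2.576] turn [-0.001, 0.001, -0.003]
```

Call:
move_arm(
  targets=[
    [1,0.02,0.02,0.6,0,0,0],
    [1,0.02,0.02,1.3,0,0,0],
    [1,0.02,0.02,1.9,0,0,0],
    [1,0.02,0.02,2.3,0,0,0],
    [1,0.02,0.02,2.5,0,0,0],
    [1,0.02,0.02,2.55,0,0,0],
    [0.5,0.02,0.02,2.55,0,0,0],
    [-0.2,0.02,0.02,2.55,0,0,0],
    [-0.2,0.02,0.02,2.55,0,0,0],
  ],
)

```text
time_s: 12.95
ee_pos: [0.3974, -0.343, 0.1409]
eef_rot: [3.141, -0.001, -0.003]
force: [-0.8, -0.7, 0.5]
grip_width: 0.0734
grip_force: 0.0
```

```bash
python3 -c "
from h import *
go(.397,-.342,.138,0)"
```

```text
t 12.95 pos [ 0.3974 -0.343   0.1409] yaw -0.003 w 0.0734 gf 0.0 F [-0.8 -0.7  0.5]
shift [-0.008, -0.02, 0.058] turn [0.001, -0.001, -0.003]
```

Call:
move_arm(
  targets=[
    [-1,0,-0.02,0.04,0,0,0],
    [-1,0,-0.02,0.04,0,0,0],
    [-1,0,-0.02,0.04,0,0,0],
    [-1,0,-0.02,0.04,0,0,0],
    [-1,0,-0.02,0.04,0,0,0],
    [-1,0,-0.02,0.04,0,0,0],
    [-1,0,-0.02,0.04,0,0,0],
    [-1,0,-0.02,0.04,0,0,0],
  ],
)

```text
time_s: 13.75
ee_pos: [0.3971, -0.3419, 0.138]
eef_rot: [3.141, -0.0, -0.003]
force: [-0.3, -1.3, 0.0]
grip_width: 0.0294
grip_force: 30.0
```

Call:
move_arm(
  targets=[
    [-1,0,0,-0.2,0,0,0],
    [-1,0,0,-0.6,0,0,0],
    [-1,0,0,-1.2,0,0,0],
    [-1,0,0,-1.9,0,0,0],
    [-1,0,0,-2.4,0,0,0],
    [-1,0,0,-2.6,0,0,0],
    [-1,0,0,-2.6,0,0,0],
    [-1,0,0,-2.6,0,0,0],
  ],
)

```text
time_s: 14.55
ee_pos: [0.3968, -0.3415, 0.2667]
eef_rot: [-3.14, 0.001, -0.003]
force: [0.3, 0.2, -1.2]
grip_width: 0.0295
grip_force: 30.0
```

```bash
python3 -c "
from h import *
go(.5968,.1093,.27,0)"
```

```text
t 14.55 pos [ 0.3968 -0.3415  0.2667] yaw -0.003 w 0.0295 gf 30.0 F [ 0.3  0.2 -1.2]
shift [3.971, -9.029, -0.06] turn [-0.001, 0.001, -0.003]
```

Call:
move_arm(
  targets=[
    [-1,0.15,-0.35,0,0,0,0],
    [-1,0.44,-1,0,0,0,0],
    [-1,0.8,-1.8,0,0,0,0],
    [-1,1.14,-2.6,0,0,0,0],
    [-1,1.5,-3.4,0,0,0,0],
    [-1,1.85,-4.2,0,0,0,0],
    [-1,2.2,-5,0,0,0,0],
    [-1,2.55,-5.8,0,0,0,0],
    [-1,2.9,-6.6,0,0,0,0],
    [-1,3.25,-7.4,0,0,0,0],
    [-1,3.6,-8.2,0,0,0,0],
    [-1,3.9,-8.8,0,0,0,0],
  ],
)

```text
time_s: 15.75
ee_pos: [0.5935, 0.1, 0.2659]
eef_rot: [3.141, 0.003, -0.002]
force: [0.8, -0.5, -2.8]
grip_width: 0.0297
grip_force: 30.0
```

Call:
move_arm(
  targets=[
    [-1,0.07,-0.2,0,0,0,0],
    [-1,0.07,-0.23,0,0,0,0],
    [-1,0.07,-0.23,0,0,0,0],
    [-1,0.07,-0.23,0,0,0,0],
  ],
)

```text
time_s: 16.15
ee_pos: [0.5968, 0.1079, 0.2679]
eef_rot: [3.141, 0.0, -0.005]
force: [-0.2, -0.3, -2.0]
grip_width: 0.0294
grip_force: 30.0
```

```bash
python3 -c "
from h import *
go(.5968,.1093,.138,0)"
```

```text
t 16.15 pos [0.5968 0.1079 0.2679] yaw -0.005 w 0.0294 gf 30.0 F [-0.2 -0.3 -2. ]
shift [0.001, -0.029, 2.597] turn [0.0, 0.0, -0.005]
```

Call:
move_arm(
  targets=[
    [-1,0,-0.03,0.4,0,0,0],
    [-1,0,-0.03,0.9,0,0,0],
    [-1,0,-0.03,1.4,0,0,0],
    [-1,0,-0.03,1.8,0,0,0],
    [-1,0,-0.03,2.1,0,0,0],
    [-1,0,-0.03,2.3,0,0,0],
    [-1,0,-0.03,2.45,0,0,0],
    [-1,0,-0.03,2.5,0,0,0],
    [-1,0,-0.03,2.5,0,0,0],
    [-1,0,-0.03,2.5,0,0,0],
  ],
)

```text
time_s: 17.15
ee_pos: [0.5973, 0.1106, 0.1437]
eef_rot: [-3.141, -0.001, -0.003]
force: [0.0, -0.0, -1.6]
grip_width: 0.0292
grip_force: 30.0
```

Call:
move_arm(
  targets=[
    [-1,0,0,0.03,0,0,0],
    [-1,0,0,0.05,0,0,0],
    [-1,0,0,0.05,0,0,0],
    [-1,0,0,0.05,0,0,0],
  ],
)

```text
time_s: 17.55
ee_pos: [0.5971, 0.1106, 0.1405]
eef_rot: [3.142, -0.0, -0.003]
force: [0.1, -0.7, -0.9]
grip_width: 0.0295
grip_force: 30.0
```

Plug is inside with no contact so far (an unseated lid would have touched at about 0.147).

Call:
move_arm(
  targets=[
    [-1,0,0.02,0.02,0,0,0],
    [-1,0,0.02,0.04,0,0,0],
    [-1,0,0.02,0.04,0,0,0],
    [-1,0,0.02,0.04,0,0,0],
  ],
)

```text
time_s: 17.95
ee_pos: [0.597, 0.1096, 0.1384]
eef_rot: [-3.142, 0.0, -0.003]
force: [0.7, -0.6, -1.6]
grip_width: 0.0296
grip_force: 30.0
```

Call:
move_arm(
  targets=[
    [-1,0,0,0.01,0,0,0],
    [-0.5,0,0,0.01,0,0,0],
    [0.2,0,0,0.01,0,0,0],
    [0.3,0,0,0.01,0,0,0],
    [0.3,0,0,0.01,0,0,0],
    [0.3,0,0,0.01,0,0,0],
    [0.3,0,0,-0.4,0,0,0],
    [0.5,0,0,-1.2,0,0,0],
    [0.8,0,0,-2,0,0,0],
    [1,0,0,-2.6,0,0,0],
    [1,0,0,-2.6,0,0,0],
  ],
)

```text
time_s: 19.05
ee_pos: [0.5981, 0.1097, 0.2732]
eef_rot: [-3.141, -0.007, -0.003]
force: [0.3, -0.2, -0.0]
grip_width: 0.0894
grip_force: 0.0
```

```bash
python3 -c "
from h import *
go(.635,-.1193,.27,-.447)"
```

```text
t 19.05 pos [0.5981 0.1097 0.2732] yaw -0.003 w 0.0894 gf 0.0 F [ 0.3 -0.2 -0. ]
shift [0.752, 4.578, 0.066] turn [-0.003, -0.007, 0.444]
```

Call:
move_arm(
  targets=[
    [1,0.1,0.5,0,0,0,0.05],
    [1,0.25,1.4,0,0,0,0.14],
    [1,0.4,2.3,0,0,0,0.23],
    [1,0.55,3.2,0,0,0,0.32],
    [1,0.7,4.1,0,0,0,0.4],
    [1,0.75,4.58,0,0,0,0.444],
    [1,0.75,4.58,0,0,0,0.444],
    [1,0.75,4.58,0,0,0,0.444],
    [1,0.75,4.58,0,0,0,0.444],
  ],
)

```text
time_s: 19.95
ee_pos: [0.6337, -0.1184, 0.2681]
eef_rot: [-3.142, 0.001, -0.445]
force: [0.6, 0.2, -0.0]
grip_width: 0.0941
grip_force: 0.0
```

```bash
python3 -c "
from h import *
W=None
z=np.load('top1.npz');W=cloud('top',z['d'])
P=W[200:270,415:490][z['d'][200:270,415:490]>0]
Q=P[(P[:,2]>.08)&(P[:,2]<.1)];print(rect(Q))
Q=P[(P[:,2]>.086)&(P[:,2]<.2)];print(rect(Q))
go(.635,-.1193,.147,-.447)"
```

```text
(array([ 397.3, -345.1]), array([152.6, 148.4]), 85.2)
(array([ 397.1, -345.1]), array([152.6, 147.7]), 85.2)
t 19.95 pos [ 0.6337 -0.1184  0.2681] yaw -0.445 w 0.0941 gf 0.0 F [ 0.6  0.2 -0. ]
shift [0.032, 0.006, 2.423] turn [-0.0, 0.001, 0.002]
```

Call:
move_arm(
  targets=[
    [1,0.03,0.01,0.6,0,0,0],
    [1,0.03,0.01,1.2,0,0,0],
    [1,0.03,0.01,1.8,0,0,0],
    [1,0.03,0.01,2.2,0,0,0],
    [1,0.03,0.01,2.37,0,0,0],
    [0.5,0.03,0.01,2.37,0,0,0],
    [0,0.03,0.01,2.37,0,0,0],
    [0,0.03,0.01,2.37,0,0,0],
  ],
)

```text
time_s: 20.75
ee_pos: [0.6355, -0.1205, 0.1514]
eef_rot: [-3.141, -0.002, -0.447]
force: [-0.2, 0.4, 1.4]
grip_width: 0.0735
grip_force: 0.0
```

```bash
python3 -c "
from h import *
go(.635,-.1193,.147,-.447)"
```

```text
t 20.75 pos [ 0.6355 -0.1205  0.1514] yaw -0.447 w 0.0735 gf 0.0 F [-0.2  0.4  1.4]
shift [-0.019, -0.018, 0.088] turn [-0.0, -0.002, 0.0]
```

Call:
move_arm(
  targets=[
    [-1,-0.02,-0.02,0.07,0,0,0],
    [-1,-0.02,-0.02,0.07,0,0,0],
    [-1,-0.02,-0.02,0.07,0,0,0],
    [-1,-0.02,-0.02,0.07,0,0,0],
    [-1,-0.02,-0.02,0.07,0,0,0],
    [-1,-0.02,-0.02,0.07,0,0,0],
    [-1,-0.02,-0.02,0.07,0,0,0],
    [-1,-0.02,-0.02,0.07,0,0,0],
    [-1,-0.02,-0.02,0.07,0,0,0],
  ],
)

```text
time_s: 21.65
ee_pos: [0.6345, -0.1194, 0.1465]
eef_rot: [3.142, -0.0, -0.447]
force: [-1.3, -0.5, 1.1]
grip_width: 0.0279
grip_force: 29.8
```

Call:
move_arm(
  targets=[
    [-1,0,0,-0.2,0,0,0],
    [-1,0,0,-0.6,0,0,0],
    [-1,0,0,-1.2,0,0,0],
    [-1,0,0,-1.9,0,0,0],
    [-1,0,0,-2.3,0,0,0],
    [-1,0,0,-2.45,0,0,0],
    [-1,0,0,-2.45,0,0,0],
    [-1,0,0,-2.45,0,0,0],
  ],
)

```text
time_s: 22.45
ee_pos: [0.6341, -0.1192, 0.2675]
eef_rot: [3.141, 0.002, -0.447]
force: [0.5, -0.1, -1.8]
grip_width: 0.028
grip_force: 29.8
```

Run:
```python
from h import *
im,d=ctrl.camera("top");np.savez("top2.npz",im=im,d=d)
cv2.imwrite("pics/top2.png",cv2.resize(im[100:290,160:500],None,fx=2.2,fy=2.2)[:,:,::-1])
W=cloud("top",d)
def b(n,a,r,c,e,lo,hi):
    P=W[r:e,a:c][d[r:e,a:c]>0];Q=P[(P[:,2]>lo)&(P[:,2]<hi)];print(n,len(Q),Q.mean(0),*rect(Q)) if len(Q)>5 else print(n,len(Q))
b("sq rim",415,200,490,270,.104,.122)
b("rlid",250,125,320,200,.105,.13);b("rknob",250,125,320,200,.137,.17);
b("board lid",168,195,235,278,.025,.045);b("knob",168,195,235,278,.05,.08)
go(.397,-.345,.27,-.084)
```

```text
sq rim 427 [ 0.39706793 -0.34474228  0.11055115] [ 397.5 -344.7] [120.2 116.4] 85.4
rlid 1572 [0.59571718 0.11089425 0.11904703] [596.6 110.5] [124.6 123.3] 41.3
rknob 103 [0.59523853 0.11086853 0.1487967 ] [595.9 110.9] [26.5 28.2] 88.5
board lid 1560 [0.40738205 0.35325077 0.03216059] [406.7 347.9] [133.4 179.8] 89.7
knob 217 [0.40800798 0.35356504 0.06111872] [408.4 353.6] [26.2 59.3] 89.9
t 22.5 pos [ 0.6341 -0.1192  0.2673] yaw -0.447 w 0.028 gf 29.8 F [ 0.1 -0.4 -2.2]
shift [-2.323, 6.123, -0.045] turn [0.0, 0.002, -0.363]
```

View pics/top2.png

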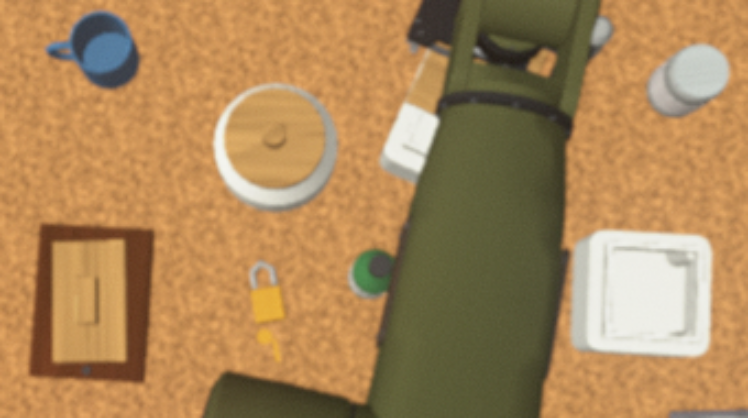

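The crop shows the round lid seated on the round crock at crop (275,140), the oblong lid on the board at (88,300), and the square crock open at (648,293). Measured heights agree.

Call:
move_arm(
  targets=[
    [-1,-0.14,0.37,0,0,0,-0.02],
    [-1,-0.4,1.05,0,0,0,-0.06],
    [-1,-0.68,1.8,0,0,0,-0.11],
    [-1,-0.98,2.6,0,0,0,-0.15],
    [-1,-1.28,3.4,0,0,0,-0.2],
    [-1,-1.6,4.2,0,0,0,-0.25],
    [-1,-1.9,5,0,0,0,-0.3],
    [-1,-2.15,5.7,0,0,0,-0.34],
    [-1,-2.32,6.12,0,0,0,-0.363],
    [-1,-2.32,6.12,0,0,0,-0.363],
    [-1,-2.32,6.12,0,0,0,-0.363],
    [-1,-2.32,6.12,0,0,0,-0.363],
  ],
)

```text
time_s: 23.7
ee_pos: [0.3981, -0.3444, 0.2685]
eef_rot: [-3.141, 0.001, -0.084]
force: [-0.1, 0.6, -1.2]
grip_width: 0.0275
grip_force: 29.8
```

```bash
python3 -c "
from h import *
go(.3972,-.3448,.138,-.083)"
```

```text
t 23.7 pos [ 0.3981 -0.3444  0.2685] yaw -0.084 w 0.0275 gf 29.8 F [-0.1  0.6 -1.2]
shift [-0.015, 0.011, 2.609] turn [-0.001, 0.001, -0.001]
```

Call:
move_arm(
  targets=[
    [-1,-0.01,0.01,0.4,0,0,0],
    [-1,-0.01,0.01,0.9,0,0,0],
    [-1,-0.01,0.01,1.4,0,0,0],
    [-1,-0.01,0.01,1.8,0,0,0],
    [-1,-0.01,0.01,2.1,0,0,0],
    [-1,-0.01,0.01,2.3,0,0,0],
    [-1,-0.01,0.01,2.45,0,0,0],
    [-1,-0.01,0.01,2.52,0,0,0],
    [-1,-0.01,0.01,2.52,0,0,0],
    [-1,-0.01,0.01,2.52,0,0,0],
    [-1,-0.01,0.01,2.52,0,0,0],
  ],
)

```text
time_s: 24.8
ee_pos: [0.3972, -0.3457, 0.1435]
eef_rot: [3.141, -0.001, -0.084]
force: [0.0, -0.5, -1.3]
grip_width: 0.0281
grip_force: 29.8
```

Call:
move_arm(
  targets=[
    [-1,0,0,0.02,0,0,0],
    [-1,0,0,0.04,0,0,0],
    [-1,0,0,0.04,0,0,0],
    [-1,0,0,0.04,0,0,0],
  ],
)

```text
time_s: 25.2
ee_pos: [0.397, -0.3455, 0.1409]
eef_rot: [-3.142, 0.0, -0.084]
force: [-0.2, -0.3, -2.0]
grip_width: 0.0279
grip_force: 29.8
```

Call:
move_arm(
  targets=[
    [-1,0,0,0.02,0,0,0],
    [-1,0,0,0.045,0,0,0],
    [-1,0,0,0.045,0,0,0],
    [-1,0,0,0.045,0,0,0],
  ],
)

```text
time_s: 25.6
ee_pos: [0.397, -0.3455, 0.1387]
eef_rot: [3.142, 0.0, -0.084]
force: [0.1, -0.0, -2.3]
grip_width: 0.0276
grip_force: 29.8
```

Call:
move_arm(
  targets=[
    [-1,0,0,0.01,0,0,0],
    [-0.5,0,0,0.01,0,0,0],
    [0.2,0,0,0.01,0,0,0],
    [0.3,0,0,0.01,0,0,0],
    [0.3,0,0,0.01,0,0,0],
    [0.3,0,0,0.01,0,0,0],
    [0.3,0,0,-0.4,0,0,0],
    [0.5,0,0,-1.2,0,0,0],
    [0.8,0,0,-2,0,0,0],
    [1,0,0,-2.6,0,0,0],
    [1,0,0,-2.6,0,0,0],
    [1,0,0,-2.6,0,0,0],
  ],
)

```text
time_s: 26.8
ee_pos: [0.397, -0.3455, 0.2686]
eef_rot: [3.141, -0.0, -0.084]
force: [-0.4, 1.4, -1.2]
grip_width: 0.0935
grip_force: 0.0
```

Run:
```python
from h import *
im,d=ctrl.camera("top");np.savez("top3.npz",im=im,d=d)
W=cloud("top",d)
def b(n,a,r,c,e,lo,hi):
    P=W[r:e,a:c][d[r:e,a:c]>0];Q=P[(P[:,2]>lo)&(P[:,2]<hi)];print(n,len(Q),Q.mean(0),*rect(Q)) if len(Q)>5 else print(n,len(Q))
b("obl rim",325,105,405,195,.104,.122);b("obl shoulder",325,105,405,195,.083,.2)
go(.4082,.3535,.27,-.002)
```

```text
obl rim 401 [ 0.6351441  -0.11974521  0.11035183] [ 635.  -118.6] [ 87.9 151.8] 64.4
obl shoulder 1768 [ 0.63140566 -0.11691577  0.09420696] [ 635.  -118.7] [126.  191.4] 64.3
t 26.85 pos [ 0.3968 -0.3453  0.2677] yaw -0.084 w 0.0942 gf 0.0 F [ 0.5  0.4 -0.3]
shift [-0.948, -13.946, -0.034] turn [-0.001, 0.001, -0.082]
```

Call:
move_arm(
  targets=[
    [1,-0.03,-0.5,0,0,0,0],
    [1,-0.1,-1.4,0,0,0,-0.01],
    [1,-0.16,-2.4,0,0,0,-0.01],
    [1,-0.23,-3.4,0,0,0,-0.02],
    [1,-0.3,-4.4,0,0,0,-0.03],
    [1,-0.37,-5.4,0,0,0,-0.03],
    [1,-0.43,-6.4,0,0,0,-0.04],
    [1,-0.5,-7.4,0,0,0,-0.04],
    [1,-0.57,-8.4,0,0,0,-0.05],
    [1,-0.64,-9.4,0,0,0,-0.05],
    [1,-0.7,-10.4,0,0,0,-0.06],
    [1,-0.77,-11.4,0,0,0,-0.07],
  ],
)

```text
time_s: 28.05
ee_pos: [0.4057, 0.2266, 0.2674]
eef_rot: [3.141, 0.002, -0.014]
force: [1.2, 0.2, 0.6]
grip_width: 0.094
grip_force: 0.0
```

Call:
move_arm(
  targets=[
    [1,-0.06,-0.9,0,0,0,-0.01],
    [1,-0.11,-1.7,0,0,0,-0.012],
    [1,-0.16,-2.3,0,0,0,-0.012],
    [1,-0.178,-2.546,0,0,0,-0.012],
    [1,-0.178,-2.546,0,0,0,-0.012],
    [1,-0.178,-2.546,0,0,0,-0.012],
  ],
)

```text
time_s: 28.65
ee_pos: [0.3995, 0.351, 0.2681]
eef_rot: [3.141, 0.001, -0.003]
force: [-0.2, 0.7, -0.0]
grip_width: 0.0942
grip_force: 0.0
```

```bash
python3 -c "
from h import *
go(.4082,.3535,.052,-.002)"
```

```text
t 28.65 pos [0.3995 0.351  0.2681] yaw -0.003 w 0.0942 gf 0.0 F [-0.2  0.7 -0. ]
shift [0.176, -0.054, 4.322] turn [0.001, 0.001, -0.001]
```

Call:
move_arm(
  targets=[
    [1,0.17,-0.04,0.7,0,0,0],
    [1,0.17,-0.04,1.5,0,0,0],
    [1,0.17,-0.04,2.3,0,0,0],
    [1,0.17,-0.04,3,0,0,0],
    [1,0.17,-0.04,3.6,0,0,0],
    [1,0.17,-0.04,4,0,0,0],
    [1,0.17,-0.04,4.2,0,0,0],
    [1,0.17,-0.04,4.26,0,0,0],
    [0.5,0.17,-0.04,4.26,0,0,0],
    [0,0.17,-0.04,4.26,0,0,0],
    [0,0.17,-0.04,4.26,0,0,0],
  ],
)

```text
time_s: 29.75
ee_pos: [0.4084, 0.3542, 0.0567]
eef_rot: [-3.141, -0.001, -0.002]
force: [-0.0, 0.3, 0.0]
grip_width: 0.0737
grip_force: 0.0
```

```bash
python3 -c "
from h import *
go(.4082,.3535,.052,-.002)"
```

```text
t 29.75 pos [0.4084 0.3542 0.0567] yaw -0.002 w 0.0737 gf 0.0 F [-0.   0.3  0. ]
shift [-0.004, 0.014, 0.093] turn [-0.001, -0.001, -0.0]
```

Call:
move_arm(
  targets=[
    [-1,0,0.01,0.08,0,0,0],
    [-1,0,0.01,0.08,0,0,0],
    [-1,0,0.01,0.08,0,0,0],
    [-1,0,0.01,0.08,0,0,0],
    [-1,0,0.01,0.08,0,0,0],
    [-1,0,0.01,0.08,0,0,0],
    [-1,0,0.01,0.08,0,0,0],
    [-1,0,0.01,0.08,0,0,0],
    [-1,0,0.01,0.08,0,0,0],
  ],
)

```text
time_s: 30.65
ee_pos: [0.408, 0.3535, 0.0518]
eef_rot: [-3.142, -0.0, -0.002]
force: [-0.1, -1.0, 0.1]
grip_width: 0.026
grip_force: 30.0
```

Call:
move_arm(
  targets=[
    [-1,0,0,-0.2,0,0,0],
    [-1,0,0,-0.6,0,0,0],
    [-1,0,0,-1.2,0,0,0],
    [-1,0,0,-1.9,0,0,0],
    [-1,0,0,-2.6,0,0,0],
    [-1,0,0,-3.3,0,0,0],
    [-1,0,0,-3.9,0,0,0],
    [-1,0,0,-4.25,0,0,0],
    [-1,0,0,-4.35,0,0,0],
    [-1,0,0,-4.35,0,0,0],
    [-1,0,0,-4.35,0,0,0],
  ],
)

```text
time_s: 31.75
ee_pos: [0.4077, 0.3532, 0.2681]
eef_rot: [3.141, 0.001, -0.002]
force: [-0.5, 0.6, -1.8]
grip_width: 0.0256
grip_force: 30.0
```

```bash
python3 -c "
from h import *
go(.635,-.1189,.27,-.448)"
```

```text
t 31.75 pos [0.4077 0.3532 0.2681] yaw -0.002 w 0.0256 gf 30.0 F [-0.5  0.6 -1.8]
shift [4.567, 9.432, -0.035] turn [0.001, 0.001, 0.446]
```

Call:
move_arm(
  targets=[
    [-1,0.15,0.35,0,0,0,0.01],
    [-1,0.5,1,0,0,0,0.04],
    [-1,0.87,1.8,0,0,0,0.08],
    [-1,1.25,2.6,0,0,0,0.12],
    [-1,1.65,3.4,0,0,0,0.16],
    [-1,2.03,4.2,0,0,0,0.2],
    [-1,2.42,5,0,0,0,0.24],
    [-1,2.8,5.8,0,0,0,0.28],
    [-1,3.2,6.6,0,0,0,0.32],
    [-1,3.6,7.4,0,0,0,0.36],
    [-1,3.95,8.2,0,0,0,0.39],
    [-1,4.3,8.9,0,0,0,0.42],
  ],
)

```text
time_s: 32.95
ee_pos: [0.6221, -0.0941, 0.2676]
eef_rot: [3.141, 0.002, -0.424]
force: [0.2, -0.0, -1.2]
grip_width: 0.0257
grip_force: 30.0
```

```bash
python3 -c "
from h import *
go(.635,-.1189,.27,-.448)"
```

```text
t 32.95 pos [ 0.6221 -0.0941  0.2676] yaw -0.424 w 0.0257 gf 30.0 F [ 0.2 -0.  -1.2]
shift [0.438, 0.346, -0.049] turn [0.001, 0.002, 0.024]
```

Call:
move_arm(
  targets=[
    [-1,0.25,0.2,0,0,0,0.02],
    [-1,0.42,0.33,0,0,0,0.024],
    [-1,0.42,0.33,0,0,0,0.024],
    [-1,0.42,0.33,0,0,0,0.024],
    [-1,0.42,0.33,0,0,0,0.024],
  ],
)

```text
time_s: 33.45
ee_pos: [0.6342, -0.1145, 0.2693]
eef_rot: [-3.141, 0.0, -0.445]
force: [-0.0, -0.1, -1.4]
grip_width: 0.0259
grip_force: 30.0
```

```bash
python3 -c "
from h import *
go(.635,-.1189,.14,-.448)"
```

```text
t 33.45 pos [ 0.6342 -0.1145  0.2693] yaw -0.445 w 0.0259 gf 30.0 F [-0.  -0.1 -1.4]
shift [0.052, 0.072, 2.586] turn [-0.0, 0.0, 0.003]
```

Call:
move_arm(
  targets=[
    [-1,0.04,0.05,0.4,0,0,0.003],
    [-1,0.04,0.06,0.9,0,0,0.003],
    [-1,0.04,0.06,1.4,0,0,0.003],
    [-1,0.04,0.06,1.8,0,0,0.003],
    [-1,0.04,0.06,2.05,0,0,0.003],
    [-1,0.04,0.06,2.15,0,0,0.003],
    [-1,0.04,0.06,2.15,0,0,0.003],
    [-1,0.04,0.06,2.15,0,0,0.003],
  ],
)

```text
time_s: 34.25
ee_pos: [0.6353, -0.1192, 0.1629]
eef_rot: [-3.141, -0.002, -0.449]
force: [0.5, -0.1, -1.7]
grip_width: 0.0256
grip_force: 30.0
```

```bash
python3 -c "
from h import *
go(.635,-.1189,.14,-.448)"
```

```text
t 34.25 pos [ 0.6353 -0.1192  0.1629] yaw -0.449 w 0.0256 gf 30.0 F [ 0.5 -0.1 -1.7]
shift [-0.009, -0.002, 0.457] turn [-0.0, -0.002, -0.001]
```

Call:
move_arm(
  targets=[
    [-1,0,0,0.1,0,0,0],
    [-1,0,0,0.2,0,0,0],
    [-1,0,0,0.3,0,0,0],
    [-1,0,0,0.36,0,0,0],
    [-1,0,0,0.36,0,0,0],
    [-1,0,0,0.36,0,0,0],
    [-1,0,0,0.36,0,0,0],
  ],
)

```text
time_s: 34.95
ee_pos: [0.635, -0.1193, 0.1439]
eef_rot: [-3.142, -0.0, -0.449]
force: [0.3, -0.7, -2.0]
grip_width: 0.0259
grip_force: 30.0
```

Call:
move_arm(
  targets=[
    [-1,0,0,0.02,0,0,0],
    [-1,0,0,0.04,0,0,0],
    [-1,0,0,0.04,0,0,0],
    [-1,0,0,0.04,0,0,0],
  ],
)

```text
time_s: 35.35
ee_pos: [0.6349, -0.1192, 0.1417]
eef_rot: [-3.142, 0.0, -0.449]
force: [-0.5, -0.0, -2.8]
grip_width: 0.026
grip_force: 30.0
```

Call:
move_arm(
  targets=[
    [-1,0,0,0.025,0,0,0],
    [-1,0,0,0.025,0,0,0],
    [-1,0,0,0.025,0,0,0],
    [-0.5,0,0,0.025,0,0,0],
    [0.3,0,0,0.025,0,0,0],
    [0.3,0,0,0.025,0,0,0],
    [0.3,0,0,0.025,0,0,0],
    [0.3,0,0,0.025,0,0,0],
    [0.3,0,0,-0.4,0,0,0],
    [0.6,0,0,-1.2,0,0,0],
    [1,0,0,-2,0,0,0],
    [1,0,0,-2.6,0,0,0],
  ],
)

```text
time_s: 36.55
ee_pos: [0.6351, -0.1192, 0.2746]
eef_rot: [-3.141, -0.002, -0.449]
force: [0.1, 0.5, -0.1]
grip_width: 0.0815
grip_force: 0.0
```

Call:
move_arm(
  targets=[
    [1,-0.2,-0.4,0,0,0,0],
    [1,-0.7,-1.4,0,0,0,0],
    [1,-1.2,-2.3,0,0,0,0],
    [1,-1.6,-3.2,0,0,0,0],
    [1,-2,-4.1,0,0,0,0],
    [1,-2.5,-5,0,0,0,0],
    [1,-3,-6,0,0,0,0],
    [1,-3.4,-6.8,0,0,0,0],
    [1,-3.8,-7.6,0,0,0,0],
    [1,-3.8,-7.6,0,0,0,0],
  ],
)

```text
time_s: 37.55
ee_pos: [0.6273, 0.3111, 0.2708]
eef_rot: [-3.142, 0.001, -0.444]
force: [0.1, -0.9, -0.2]
grip_width: 0.094
grip_force: 0.0
```

Run:
```python
from h import *
im,d=ctrl.camera("top")
cv2.imwrite("pics/top4.png",cv2.resize(im[90:290,160:500],None,fx=2.2,fy=2.2)[:,:,::-1])
W=cloud("top",d)
def b(n,a,r,c,e,*L):
    P=W[r:e,a:c][d[r:e,a:c]>0]
    for lo,hi in L:
        Q=P[(P[:,2]>lo)&(P[:,2]<hi)];print(n,len(Q),np.round(Q.mean(0),4),*rect(Q)) if len(Q)>5 else print(n,len(Q))
L=((.083,.102),(.112,.13),(.137,.17))
b("obl",325,105,405,195,*L);b("sq",415,200,490,270,*L);b("round",250,125,320,200,*L)
print(ctrl.get_obs()["ee_pos"],ctrl.get_obs()["time_s"])
```

```text
obl 1072 [ 0.6231 -0.1112  0.0891] [ 635.4 -118.9] [125.9 191.2] 64.5
obl 1720 [ 0.6328 -0.1171  0.1191] [ 634.7 -117.9] [ 93.8 157.4] 64.4
obl 230 [ 0.6337 -0.1174  0.1485] [ 634.5 -118. ] [26.1 61.1] 64.7
sq 828 [ 0.3882 -0.3233  0.0895] [ 397.  -345.6] [152.9 148. ] 85.3
sq 1987 [ 0.3982 -0.3434  0.1191] [ 398.6 -344.8] [125.7 121.9] 83.8
sq 131 [ 0.3984 -0.3417  0.1479] [ 398.9 -343.2] [29.3 28.2] 83.6
round 397 [0.5737 0.1019 0.0878] [594.4 108.8] [147.8 145.2] 54.1
round 1550 [0.5957 0.1108 0.1192] [595.7 111.1] [124.6 123.6] 89.3
round 101 [0.5955 0.1109 0.1486] [596.4 110.9] [26.8 27.9] 85.5
[0.6279056  0.30862368 0.27085617] 37.6
```

View pics/top4.png

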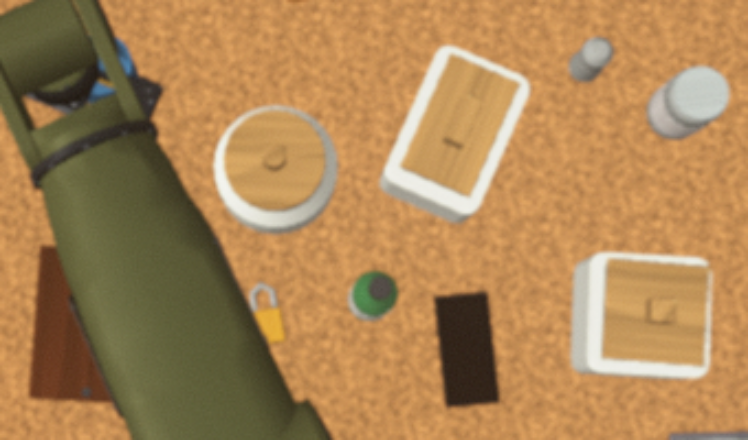

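The picture shows the round lid at crop (275,160), the oblong lid at (462,125) and the square lid at (657,313). Each is seated level on its own crock, with flange tops at 0.119 m and centres within about 3 mm. The bottle at (373,293) is upright, and the arm touches nothing.

```bash
python3 -c "
from station import ctrl
print(ctrl.hand_in())"
```

```text
the job is handed in; nothing more can be done
None
```

I put all three lids on their matching crocks and handed the job in at about 38 s; the last camera check showed each fully seated and within about 3 mm of centre, but the hand-in returned no verdict.

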